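# Spin-check a bearing wheel and stop it on its mark

## Task

Spin-check the wheel on the bearing stand: flick it by its black knob with a fingertip so that it turns briskly (faster than one turn in five seconds) and let it run untouched for at least three seconds. Then brake it with a fingertip pressed on the wheel so that it stands still with its yellow mark at the red pointer (drawing it the last bit round with the fingertip is fine), and finish while still holding it there with the fingertip pressing. Nothing is to be gripped or lifted; do not shift the stand, and leave the tools, cup, tin and bolt around it where they are.

Things in the scene. Friction and masses are not known exactly. Their poses are not given: they have to be found in the camera images.
- stand: Grey cast stand, 6 kg, loose on the bench: round foot 200 mm across, column under the wheel's centre. Origin: centre of its underside, on the wheel's axis, at bench height; z up. Its -x axis runs from the wheel's axis to the red pointer, a small cone on a 12 mm upright post that stands 130 mm from the axis, outside the wheel; neither rises above 65 mm.
- wheel: Flat aluminium wheel, 220 mm across, 15 mm thick, level on the stand, top face 65 mm above the bench. Turns endlessly either way about its vertical axis on a ball bearing; left alone it loses about half its speed in 8 s; inertia about 0.012 kg m2. Origin: on the axis, at the wheel's underside (50 mm above the bench). Its own -x axis runs to the yellow mark, +x to the black knob.
- hub (a point): Point on the wheel's axis at the height of its top face (65 mm above the bench), under a nut 36 mm wide and 9 mm tall. The outer band of the face, 80 to 108 mm from the axis, is bare and flat (painted ticks only): a good place for the braking fingertip.
- mark (a point): Centre of the yellow mark, on the wheel's top face 100 mm from the axis; it turns with the wheel. The mark is a painted patch 30 mm wide along the rim and 26 mm long radially.
- pointer (a point): Fixed to the stand: the point above the rim, 100 mm from the axis at the height of the wheel's top face, that the red pointer points at. The mark must come to rest here.
- knob (a point): Middle of the black upright knob on the wheel, opposite the yellow mark and 55 mm from the axis, 12 mm above the wheel's face; it turns with the wheel. The knob is 14 to 18 mm thick and stands 24 mm above the face.
- screwdriver_red: Bystander, to be left alone: red and black screwdriver lying down, 198 mm long. Origin: centre of its underside.
- wrench_10: Bystander, to be left alone: steel combination wrench lying flat, 173 mm long. Origin: centre of its underside.
- nut_cup: Bystander, to be left alone: black cup of brass nuts, 68 mm wide, 50 mm tall. Origin: centre of its underside.
- tape_measure: Bystander, to be left alone: grey pocket tape measure, 37x84x63 mm. Origin: centre of its underside.
- grease_tin: Bystander, to be left alone: flat red tin, 65 mm wide, 23 mm tall. Origin: centre of its underside.
- bolt_m10: Bystander, to be left alone: steel hex bolt lying down, 52 mm long. Origin: centre of its underside.
- pliers: Bystander, to be left alone: red-handled pliers lying flat, 180 mm long. Origin: centre of its underside.

How it is judged:
On the way, in this order (a step that is already met when the one before it is completed fails the run):
1. the wheel runs free: faster than 1 rad/s with the fingers off it, for 2.5 s on end (angular speed of wheel above 1 rad/s and contact force between the fingers and wheel below 0.05 N), for 2.5 s.
2. the wheel is braked to a standstill by a finger (angular speed of wheel below 0.08 rad/s and contact force between the fingers and wheel above 0.4 N), for 0.2 s.
At the end, for the whole second after the job is handed in: The yellow mark's centre is within 18 mm of the point the pointer points at, the wheel stands still (below 0.08 rad/s), a finger presses on the wheel with more than 0.4 N, and the stand is upright within 20 mm of where it stood (all of step 2 and horizontal distance between mark and pointer below 0.018 m and angle between stand's own z axis and vertical below 0.05 rad and distance of stand from where it was at the start of the episode below 0.02 m); the arm keeps its last pose, push and grip.
It fails at once if the stand is shifted by more than 20 mm, lifted or tipped (distance of stand from where it was at the start of the episode above 0.02 m or angle between stand's own z axis and vertical above 0.08 rad).
It fails at once if a bystander is shifted by more than 20 mm or lifted (distance of any of screwdriver_red, wrench_10, nut_cup, tape_measure, grease_tin, bolt_m10, pliers from where it was at the start of the episode above 0.02 m).
It also fails if it takes over 45 s, if anything falls off the work surface, if the arm or the gripper's body presses on something with over 40 N, if the wrist force passes 120 N, or if a joint passes its speed limit or range.

## Robot

A 7-joint arm with a two-finger parallel gripper is mounted at the origin on a cart in front of the work surface, level with it; the furniture and walls round the work are solid. World frame = base frame: x ahead of the robot, y to its left, z up, the work surface at z = 0. Lengths are in m, angles in rad, forces in N, time in s.
With the tool pointing down it reaches from about 0.425 to 0.925 m from the base axis. Payload 6.8 kg.
Tool frame: the origin (TCP) lies midway between the tips of the shut fingers; the grasp point (between the pads) lies 19 mm behind it; x points along the fingers, y is the direction in which the jaws open and shut, and the axes are right-handed (so a half turn about x gives the same grasp; the last joint's range is limited). The gripper opens to 85 mm and grips with 20 to 120 N. Pads are 22 mm wide; open, the fingers measure 114 mm over their backs; the gripper's body (76 mm by 85 mm) begins 54 mm behind the grasp point. The pads swing forward as they close: fully open they stand 13 mm farther back than shut.
Start: joints at [1.087, 0.477, 0.022, 1.555, -0.011, 1.109, -0.083], TCP at [0.248, -0.628, 0.231] pointing down, gripper open.
Joint ranges: [-2.96, 2.96], [-0.34, 2.1], [-1.41, 1.46], [0.24, 2.44], [-1.37, 4.51], [0.17, 1.92], [-2.96, 2.96]. Speed limits (rad/s): [2.39, 2.39, 3.14, 3.14, 3.14, 3.14, 3.14].

## Interface

Orientations are given as a rotation vector (axis times angle).
In Python, from bench import r gives the robot as it stands.
- The arm moves only by the tool carry_out, never from a script. Its argument "targets" is one flat list of numbers, 7 for each row, row after row: the finger opening in m, from 0 to 0.0854, then the shift along the tool's x, y, z in m, then the turn, a rotation vector about the tool's x, y, z in units of 5 degrees (1.0 is 5 degrees). A call has 1 to 12 rows; each row is the pose to reach, as a shift and turn from the pose measured when the call began, along the tool's axes at that moment; what a row does not reach only later rows make up. A row lasts 1/8 s, in which the tool goes at most 62.5 mm and 10.7 degrees, less where a joint would pass 70% of its speed; a pose out of reach is approached as far as the arm can. A call with a gripper value outside its range is refused whole. The fingers move at their own pace and stop on an object; "squeeze" is the grip in N (left out, the last holds). Time passes only in rows, so rows that repeat a pose let the fingers close. It gives the time, the measured TCP pose, the force and the opening at its end, in the units of the state.
- r.get_obs(): the state, without advancing time (a new reading comes with each control period).
- r.grab_frame(name): name is "scene" or "top" or "wrist"; returns the picture (480x640x3 uint8, blue, green, red); there is no depth.
- r.camera_info(name): a dict with "fx", "fy", "cx", "cy" (pixels), "xyz" and "orientation" of the camera in the world. Camera axes: x right, y up, looking along -z (the intrinsics and any distortion apply to the point x, -y, -z); pixel columns grow to the right and rows downward; lengths in m; the calibration is good to about 2 mm. A picture is of the moment at which its call begins: read the wrist's pose just before it. camera_info takes no time and is no camera call; for the wrist camera it gives the pose at the moment of the call.
- r.hand_in(): hands the job in, once; it reports no verdict.
The state is a dict: "clock": time; "joints": joint angles; "qvel": joint speeds; "tau": joint torques, N m; "tcp_pos": TCP position; "orientation": TCP orientation; "contact_force": force on the tool from outside, world axes, zero at the start; "moment": the same for the moment, N m; "grip_width": finger opening in m.
Only numpy, scipy, OpenCV 4.12 (cv2) and the standard library are available. Lean on these libraries where they do the work, as an engineer would, in place of code of your own. Each camera call takes 0.05 s, during which the arm holds its last target. There are 200 camera calls.

## Working session

There is one attempt and no reset: what is moved stays moved. The work goes in short steps, Python scripts to look and compute and a tool call to move; the robot and the scene stay as the last step left them, time stands still between calls to the robot, and variables do not carry over. Pictures are saved under pics/ and viewed, about 8 in all and at most 12, crops included, and the job is handed in when it is done.

Besides the shell and the picture viewer there is one more tool, called after "Call:" as name(argument=value, ...) on one line, values as JSON. carry_out: Moves the arm, as the interface text tells. Its arguments: {"type":"object","properties":{"targets":{"type":"array","items":{"type":"number"}},"squeeze":{"type":"number"}},"required":["targets"]}

```bash
mkdir -p pics; ls
cat > h.py <<'E'
import numpy as np, cv2
from scipy.spatial.transform import Rotation as R
from bench import r
def cam(n):
    c=r.camera_info(n); o=np.array(c["orientation"],float)
    M=o if o.shape==(3,3) else (R.from_rotvec(o).as_matrix() if o.size==3 else R.from_quat(o).as_matrix())
    return c,M
def ray(n,u,v,z,cm=None):
    c,M=cm or cam(n)
    d=M@np.array([(u-c["cx"])/c["fx"],-(v-c["cy"])/c["fy"],-1.]); p=np.array(c["xyz"])
    return p+d*(z-p[2])/d[2]
def proj(n,P,cm=None):
    c,M=cm or cam(n); q=M.T@(np.array(P)-np.array(c["xyz"]))
    return c["cx"]-c["fx"]*q[0]/q[2], c["cy"]+c["fy"]*q[1]/q[2]
def totool(v):
    return R.from_rotvec(r.get_obs()["orientation"]).as_matrix().T@np.array(v)
E
python3 - <<'E'
from h import *
for n in("scene","top"):
    f=r.grab_frame(n); cv2.imwrite(f"pics/{n}0.png",f); print(n,r.camera_info(n))
o=r.get_obs(); print(o); print(R.from_rotvec(o["orientation"]).as_matrix().round(3))
E
```

```text
pics
scene {'fx': 549.0570803623456, 'fy': 549.0570803623456, 'cx': 322.8061660822482, 'cy': 241.78452148566433, 'xyz': array([-0.60694953,  0.5646926 ,  1.36324755]), 'orientation': array([ 0.48877937, -0.80579644, -1.97726605])}
top {'fx': 462.4358070616623, 'fy': 462.4358070616623, 'cx': 316.9010563184383, 'cy': 233.74444322101917, 'xyz': array([ 0.31168385, -0.09503104,  1.32644662]), 'orientation': array([ 0.14637527, -0.13853786, -1.58468039])}
{'clock': 0.1, 'joints': array([ 1.08688542,  0.47771154,  0.02234851,  1.55632931, -0.01151145,
        1.10930736, -0.08312352]), 'qvel': array([-6.58371091e-04,  6.91948453e-05, -1.24635518e-03, -2.65031063e-03,
       -1.04035263e-03, -4.66176734e-04, -3.95774899e-04]), 'tau': array([ 5.78673236e-03, -5.97753453e+01,  1.61434494e+00, -2.81947517e+01,
        1.29065994e-02,  5.06831682e-03,  1.41224014e-06]), 'tcp_pos': array([ 0.24754079, -0.62740749,  0.23043683]), 'orientation': array([ 2.01617281,  0.3850548 , -2.01701794]), 'contact_force': array([-0.20133922, -0.4112563 , -0.19961943]), 'moment': array([ 0.02294989, -0.01672508,  0.04300236]), 'grip_width': 0.08549215092157089}
[[-0.001  0.367 -0.93 ]
 [ 0.001 -0.93  -0.367]
 [-1.    -0.002  0.   ]]
```

View pics/top0.png

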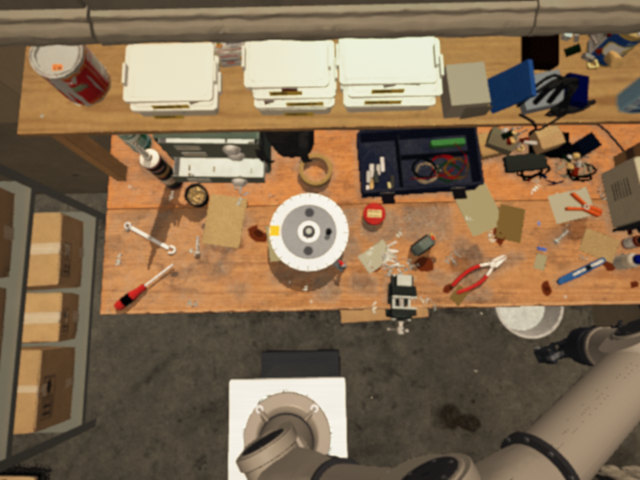

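View pics/scene0.png

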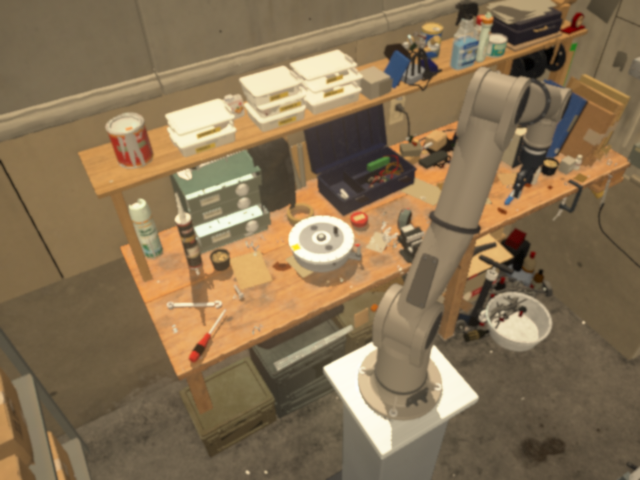

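The top view shows the wheel at about (309,231), its yellow mark at (275,230), the knob at (328,231), and something reddish near (341,265), probably the pointer. I'll measure these and view an enlarged crop.

Run:
```python
from h import *
f=cv2.imread("pics/top0.png"); cm=cam("top")
hsv=cv2.cvtColor(f,cv2.COLOR_BGR2HSV)
sub=(slice(180,290),slice(255,360))
def cen(m,nm,z):
    n,l,s,c=cv2.connectedComponentsWithStats(m[sub].astype(np.uint8))
    for i in range(1,n):
        if s[i,4]>5:
            u,v=c[i]+[255,180]; print(nm,s[i,4],u.round(1),v.round(1),ray("top",u,v,z,cm).round(4))
H,S,V=[hsv[...,i].astype(int) for i in range(3)]
cen((H>20)&(H<35)&(S>170)&(V>150),"yellow",.065)
cen(((H<6)|(H>174))&(S>150)&(V>80),"red",.06)
cen((S<40)&(V>170),"white",.065)
cen((V<50),"dark",.077)
cv2.imwrite("pics/crop0.png",cv2.resize(f[180:310,250:440],None,fx=4,fy=4,interpolation=cv2.INTER_CUBIC))
```

```text
yellow 58 273.9 230.3 [0.5544 0.0283 0.065 ]
red 16 340.4 262.2 [ 0.4626 -0.154   0.06  ]
white 2521 310.2 232.5 [ 0.5463 -0.0723  0.065 ]
white 447 307.6 232.8 [ 0.5456 -0.065   0.065 ]
white 10 308.2 230.1 [ 0.5533 -0.0669  0.065 ]
white 17 289.8 232.0 [ 0.5489 -0.0156  0.065 ]
white 10 295.8 241.7 [ 0.5213 -0.0321  0.065 ]
white 18 320.6 248.3 [ 0.5015 -0.1003  0.065 ]
dark 14 328.1 231.6 [ 0.5456 -0.1219  0.077 ]
```

View pics/crop0.png

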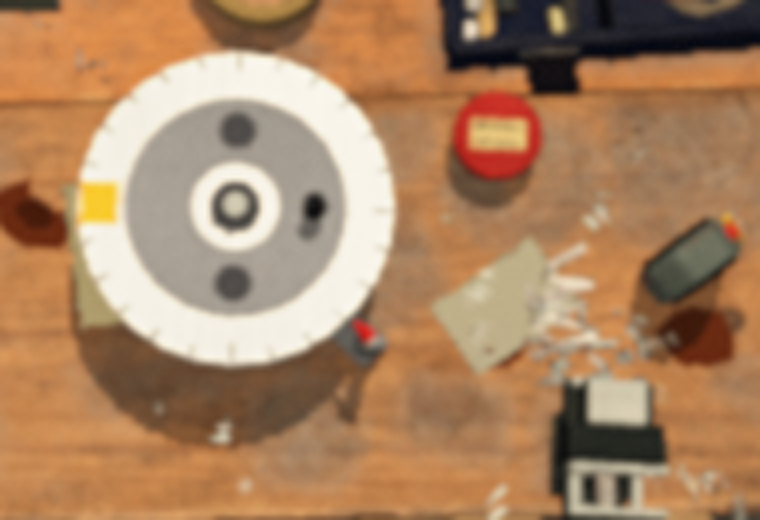

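The wheel's centre is at about (0.549, -0.070), the knob at (0.546, -0.125), and the pointer lies along about -135.7°. I'll bring the shut fingers above the near side of the knob, keeping them high and turning the tool square to the world axes.

Call:
carry_out(targets=[0, 0, -0.035, -0.036, 0.4, 0, 0, 0, 0, -0.07, -0.071, 0.8, 0, 0, 0, 0, -0.105, -0.107, 1.2, 0, 0, 0, 0, -0.14, -0.142, 1.6, 0, 0, 0, 0, -0.175, -0.178, 2.0, 0, 0, 0, 0, -0.21, -0.213, 2.4, 0, 0, 0, 0, -0.245, -0.249, 2.8, 0, 0, 0, 0, -0.28, -0.284, 3.2, 0, 0, 0, 0, -0.315, -0.32, 3.6, 0, 0, 0, 0, -0.35, -0.355, 4.0, 0, 0, 0, 0, -0.385, -0.391, 4.3, 0, 0, 0, 0, -0.385, -0.391, 4.3, 0, 0], squeeze=20)

```text
clock: 1.6
tcp_pos: [0.4712, -0.1215, 0.231]
orientation: [2.219, 0.012, -2.219]
contact_force: [1.0, -0.8, 0.1]
grip_width: -0.0003
```

Run:
```python
from h import *
o=r.get_obs(); print(o["clock"],o["tcp_pos"],o["grip_width"],o["contact_force"],o["joints"].round(2)); print(R.from_rotvec(o["orientation"]).as_matrix().round(3))
cm=cam("wrist")
f=r.grab_frame("wrist"); cv2.imwrite("pics/w1.png",f)
np.savez("w1.npz",p=cm[0]["xyz"],M=cm[1])
hsv=cv2.cvtColor(f,cv2.COLOR_BGR2HSV);H,S,V=[hsv[...,i].astype(int) for i in range(3)]
def cen(m,nm,z):
    n,l,s,c=cv2.connectedComponentsWithStats(m.astype(np.uint8))
    for i in range(1,n):
        if s[i,4]>100: print(nm,s[i],c[i].round(1),ray("wrist",*c[i],z,cm).round(4))
cen((H>20)&(H<35)&(S>170)&(V>150),"yellow",.065)
cen(((H<6)|(H>174))&(S>150)&(V>80),"red",.06)
print("hub",proj("wrist",[.549,-.07,.065],cm),"knob",proj("wrist",[.546,-.125,.077],cm),"tcp",proj("wrist",o["tcp_pos"],cm))
```

```text
1.6 [ 0.47123424 -0.12150711  0.23095042] -0.00025543155435085095 [ 1.03109121 -0.83219406  0.14522834] [ 0.33  0.18 -0.23  1.98  0.05  0.99 -1.48]
[[-0.     0.008 -1.   ]
 [ 0.003 -1.    -0.008]
 [-1.    -0.003  0.   ]]
yellow [114  98  30  30 318] [127.8 115.1] [0.5497 0.0262 0.065 ]
red [ 442    3   82   86 3914] [481.9  46.2] [ 0.6007 -0.2417  0.06  ]
red [350 218  20  19 196] [359.7 227.1] [ 0.4609 -0.156   0.06  ]
hub (np.float64(252.8910324575588), np.float64(117.0618814434608)) knob (np.float64(324.46848970794787), np.float64(121.5336175446736)) tcp (np.float64(318.16599257544897), np.float64(306.8658361246773))
```

View pics/w1.png

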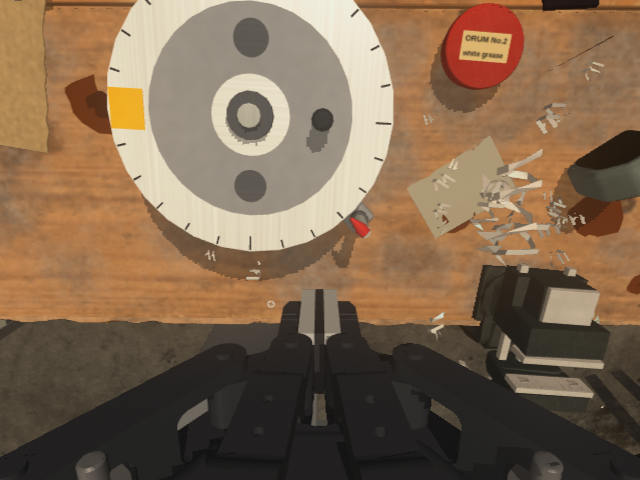

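The hub is at about (0.5505, -0.0675) and the knob at (0.547, -0.123). The pointer lies at 224.7° from the hub, so its point is about (0.4795, -0.138). Next I'll lower the fingers beside the knob.

Call:
carry_out(targets=[0, 0.03, 0.001, -0.012, 0, 0, 0, 0, 0.065, 0.002, -0.026, 0, 0, 0, 0, 0.1, 0.002, -0.036, 0, 0, 0, 0, 0.13, 0.002, -0.036, 0, 0, 0, 0, 0.15, 0.002, -0.036, 0, 0, 0, 0, 0.156, 0.002, -0.036, 0, 0, 0])

```text
clock: 2.4
tcp_pos: [0.5044, -0.1271, 0.0734]
orientation: [2.216, 0.005, -2.226]
contact_force: [-0.1, -0.1, 0.7]
grip_width: 0.0003
```

Run:
```python
from h import *
o=r.get_obs(); print(o["clock"],o["tcp_pos"],o["contact_force"])
cm=cam("wrist"); f=r.grab_frame("wrist"); cv2.imwrite("pics/w2.png",f)
print("knob",proj("wrist",[.547,-.123,.077],cm))
```

```text
2.4 [ 0.50444149 -0.12711679  0.07335132] [-0.12574923 -0.11289984  0.67111889]
knob (np.float64(307.25743654488326), np.float64(207.338369739543))
```

View pics/w2.png

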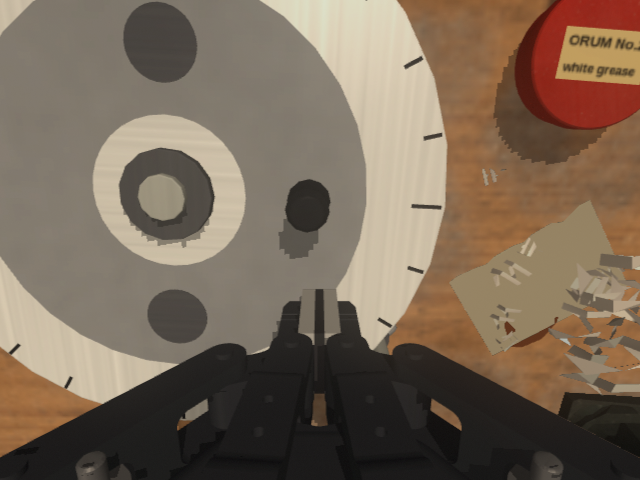

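The knob appears at (308,206), where I predicted it. I'll now make a ramped flick along +x, stop, and lift clear.

Call:
carry_out(targets=[0, 0, -0.001, -0.01, 0, 0, 0, 0, 0, -0.002, -0.02, 0, 0, 0, 0, 0, -0.003, -0.028, 0, 0, 0, 0, 0, -0.004, -0.039, 0, 0, 0, 0, 0, -0.006, -0.053, 0, 0, 0, 0, 0, -0.008, -0.067, 0, 0, 0, 0, -0.002, -0.008, -0.068, 0, 0, 0, 0, -0.03, -0.006, -0.06, 0, 0, 0, 0, -0.07, -0.006, -0.06, 0, 0, 0, 0, -0.1, -0.006, -0.06, 0, 0, 0])

```text
clock: 3.7
tcp_pos: [0.5653, -0.121, 0.175]
orientation: [2.218, 0.005, -2.223]
contact_force: [0.4, 0.3, 0.3]
grip_width: -0.0
```

```bash
cat > ang.py <<'E'
from h import *
HUB=np.array([.5505,-.0675])
def mark(n,HUB=HUB):
    cm=cam(n); t=r.get_obs()["clock"]; f=r.grab_frame(n)
    hsv=cv2.cvtColor(f,cv2.COLOR_BGR2HSV)
    m=cv2.inRange(hsv,(20,150,130),(35,255,255)); b=None
    k,l,s,c=cv2.connectedComponentsWithStats(m)
    for i in range(1,k):
        p=ray(n,*c[i],.065,cm)[:2]
        if s[i,4]>15 and .075<np.hypot(*(p-HUB))<.125 and (b is None or s[i,4]>b[1]): b=(p,s[i,4])
    return (t,np.degrees(np.arctan2(*(b[0]-HUB)[::-1]))%360,b[0],b[1],f) if b else (t,None,None,0,f)
E
python3 - <<'E'
from ang import *
for i in range(6):
    a=mark("top"); print(a[0],a[1],a[2],a[3])
print(r.get_obs()["tcp_pos"])
E
```

```text
3.7 None None 0
3.75 None None 0
3.8 None None 0
3.85 None None 0
3.9 None None 0
3.95 None None 0
[ 0.5642823  -0.12082915  0.17225446]
```

The arm hides the wheel from the top camera. I'll move to the near side (180° on the rim), staying high, and watch with the wrist camera.

Call:
carry_out(targets=[0, -0.02, -0.01, 0.022, 0, 0, 0, 0, -0.03, -0.022, 0.045, 0, 0, 0, 0, -0.03, -0.034, 0.068, 0, 0, 0, 0, -0.03, -0.046, 0.09, 0, 0, 0, 0, -0.03, -0.0535, 0.108, 0, 0, 0, 0, -0.03, -0.0535, 0.108, 0, 0, 0])

```text
clock: 4.75
tcp_pos: [0.4547, -0.0673, 0.202]
orientation: [2.212, 0.006, -2.229]
contact_force: [0.5, -0.6, 0.4]
grip_width: 0.0002
```

Run:
```python
from ang import *
for i in range(8):
    for n in ("wrist","top","scene"):
        a=mark(n); print(n,round(a[0],2),a[1],a[2],a[3])
        if i==4: cv2.imwrite(f"pics/{n}3.png",a[4])
print(r.get_obs()["tcp_pos"])
```

```text
wrist 4.75 None None 0
top 4.8 356.71205607031976 [ 0.64613141 -0.07299388] 69
scene 4.85 0.6811462270137588 [ 0.64769467 -0.06634447] 30
wrist 4.9 None None 0
top 4.95 15.903904399301254 [ 0.64289146 -0.04117479] 71
scene 5.0 19.812770480178468 [ 0.64064126 -0.03502445] 31
wrist 5.05 None None 0
top 5.1 34.81425658070381 [ 0.62893714 -0.01295582] 72
scene 5.15 39.522666266128866 [ 0.62391233 -0.00693476] 30
wrist 5.2 53.54233245914957 [0.60214475 0.00240183] 256
top 5.25 None None 0
scene 5.3 59.21435125321521 [0.59867595 0.01336195] 28
wrist 5.35 65.01299638056382 [0.5902145  0.01771849] 1906
top 5.4 None None 0
scene 5.45 77.52303529994585 [0.57036127 0.02225914] 23
wrist 5.5 82.88626263493313 [0.56218796 0.02615346] 1806
top 5.55 88.41096694458088 [0.55336813 0.0358898 ] 22
scene 5.6 96.43790994539127 [0.54003066 0.02528206] 27
wrist 5.65 100.84416410165662 [0.5327695  0.02505888] 1611
top 5.7 105.4640223956458 [0.52278473 0.03268228] 18
scene 5.75 114.7632953680719 [0.51143819 0.01717992] 26
wrist 5.8 118.56389888739241 [0.50544632 0.01525832] 1468
top 5.85 None None 0
scene 5.9 132.19546350293766 [0.48720049 0.00232074] 28
[ 0.45628058 -0.06769595  0.20296334]
```

View pics/wrist3.png

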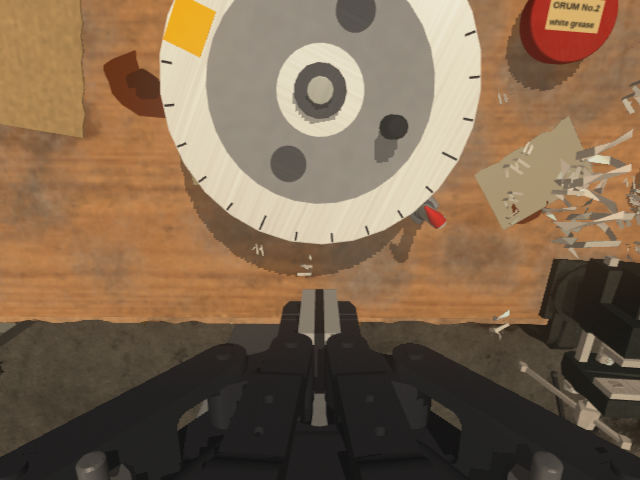

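The wheel turns counter-clockwise at about 2 rad/s, with the mark at about 137° at t = 5.95, and the stand looks unmoved. I'll hover low over the rim while it runs free.

Call:
carry_out(targets=[0, 0.03, 0, 0, 0, 0, 0, 0, 0.06, 0, 0, 0, 0, 0, 0, 0.085, 0, 0, 0, 0, 0, 0, 0.105, 0, 0, 0, 0, 0, 0, 0.118, 0, 0, 0, 0, 0, 0, 0.118, 0, 0, 0, 0, 0, 0, 0.118, 0, 0, 0, 0, 0, 0, 0.118, 0, 0, 0, 0, 0, 0, 0.118, 0, 0, 0, 0, 0, 0, 0.118, 0, 0, 0, 0, 0, 0, 0.118, 0, 0, 0, 0, 0, 0, 0.118, 0, 0, 0, 0])

```text
schema error: expected a multiple of 7 numbers
```

Run:
```python
from ang import *
for i in range(5):
    a=mark("scene"); print(round(a[0],2),a[1],a[2],a[3])
o=r.get_obs();print(o["clock"],o["tcp_pos"],o["contact_force"])
```

```text
5.95 137.41994490796907 [ 0.48139763 -0.0040015 ] 30
6.0 143.67173645583946 [ 0.47435852 -0.01151068] 28
6.05 148.70431069829118 [ 0.46884365 -0.01786058] 33
6.1 154.57256744637561 [ 0.46415471 -0.02644957] 31
6.15 160.3089531997686 [ 0.46120767 -0.03554446] 29
6.2 [ 0.45629439 -0.06768693  0.20294546] [ 0.11687498 -0.48211321 -0.06339858]
```

One row had the wrong number of values, so the call was refused. Here is the corrected call.

Call:
carry_out(targets=[0, 0.03, 0, 0, 0, 0, 0, 0, 0.06, 0, 0, 0, 0, 0, 0, 0.085, 0, 0, 0, 0, 0, 0, 0.105, 0, 0, 0, 0, 0, 0, 0.118, 0, 0, 0, 0, 0, 0, 0.118, 0, 0, 0, 0, 0, 0, 0.118, 0, 0, 0, 0, 0, 0, 0.118, 0, 0, 0, 0, 0, 0, 0.118, 0, 0, 0, 0, 0, 0, 0.118, 0, 0, 0, 0, 0, 0, 0.118, 0, 0, 0, 0, 0])

```text
clock: 7.58
tcp_pos: [0.4557, -0.0675, 0.085]
orientation: [2.215, 0.005, -2.227]
contact_force: [0.1, 0.2, 0.1]
grip_width: 0.0001
```

Run:
```python
from ang import *
for i in range(3):
    a=mark("scene"); print(round(a[0],2),a[1],a[2],a[3])
o=r.get_obs();print(o["clock"],o["tcp_pos"],o["contact_force"])
```

```text
7.58 None None 0
7.62 None None 0
7.67 None None 0
7.725 [ 0.45561713 -0.06746762  0.08493856] [-0.55666899  0.1466111   0.54164747]
```

Call:
carry_out(targets=[0, 0, 0, 0, 0, 0, 0, 0, 0, 0, 0, 0, 0, 0, 0, 0.003, 0, 0, 0, 0, 0, 0, 0.006, 0, 0, 0, 0, 0, 0, 0.009, 0, 0, 0, 0, 0, 0, 0.009, 0, 0, 0, 0, 0, 0, 0.009, 0, 0, 0, 0, 0, 0, 0.009, 0, 0, 0, 0, 0, 0, 0.009, 0, 0, 0, 0, 0, 0, 0.009, 0, 0, 0, 0, 0, 0, 0.009, 0, 0, 0, 0, 0, 0, 0.009, 0, 0, 0, 0, 0])

```text
clock: 9.22
tcp_pos: [0.4556, -0.0675, 0.076]
orientation: [2.215, 0.005, -2.227]
contact_force: [-0.1, 0.0, -0.8]
grip_width: 0.0
```

Run:
```python
from ang import *
for i in range(4):
    a=mark("scene"); print(round(a[0],2),a[1],a[2],a[3])
o=r.get_obs();print(o["clock"],o["tcp_pos"],o["contact_force"])
```

```text
9.22 97.3651271497752 [0.53857581 0.02475078] 26
9.28 101.45878016130624 [0.53205143 0.0235127 ] 26
9.32 105.8891446455454 [0.52506596 0.02185115] 27
9.38 110.42193436769983 [0.51827587 0.01904666] 26
9.425 [ 0.45558721 -0.06742018  0.07595567] [-0.00291906 -0.20834717 -0.59524962]
```

Call:
carry_out(targets=[0, 0, 0, 0, 0, 0, 0, 0, 0, 0, 0, 0, 0, 0, 0, 0, 0, 0, 0, 0, 0, 0, 0, 0, 0, 0, 0, 0, 0, 0, 0, 0, 0, 0, 0, 0, 0.002, 0, 0, 0, 0, 0, 0, 0.004, 0, 0, 0, 0, 0, 0, 0.006, 0, 0, 0, 0, 0, 0, 0.009, 0, 0, 0, 0, 0, 0, 0.0125, 0, 0, 0, 0, 0, 0, 0.0135, 0, 0, 0, 0, 0, 0, 0.014, 0, 0, 0, 0, 0])

```text
clock: 10.92
tcp_pos: [0.4556, -0.0678, 0.0648]
orientation: [2.214, 0.003, -2.227]
contact_force: [-14.8, -0.5, 50.2]
grip_width: 0.0
```

Run:
```python
from ang import *
for i in range(3):
  for n in("scene","top","wrist"):
    a=mark(n); print(n,round(a[0],2),a[1],a[2],a[3]); cv2.imwrite(f"pics/{n}4.png",a[4])
  o=r.get_obs();print(o["clock"],o["tcp_pos"],o["contact_force"])
A=[cv2.resize(cv2.imread("pics/top4.png")[180:310,250:380],(400,400),interpolation=2),cv2.resize(cv2.imread("pics/wrist4.png"),(400,400))]
cv2.imwrite("pics/m4.png",np.hstack(A))
```

```text
scene 10.93 203.52829020094063 [ 0.46260843 -0.10576795] 32
top 10.97 None None 0
wrist 11.03 None None 0
11.075 [ 0.45564987 -0.06781727  0.0648342 ] [-13.66192311  -0.2851739   44.6068782 ]
scene 11.07 203.52829020094063 [ 0.46260843 -0.10576795] 32
top 11.12 None None 0
wrist 11.18 None None 0
11.225 [ 0.45562697 -0.06783813  0.06485134] [-12.64751768   0.73128851  43.93723779]
scene 11.22 203.52829020094063 [ 0.46260843 -0.10576795] 32
top 11.28 None None 0
wrist 11.32 None None 0
11.375 [ 0.45561218 -0.06780714  0.06483304] [-12.95880302  -0.59831766  44.15072135]
```

View pics/m4.png

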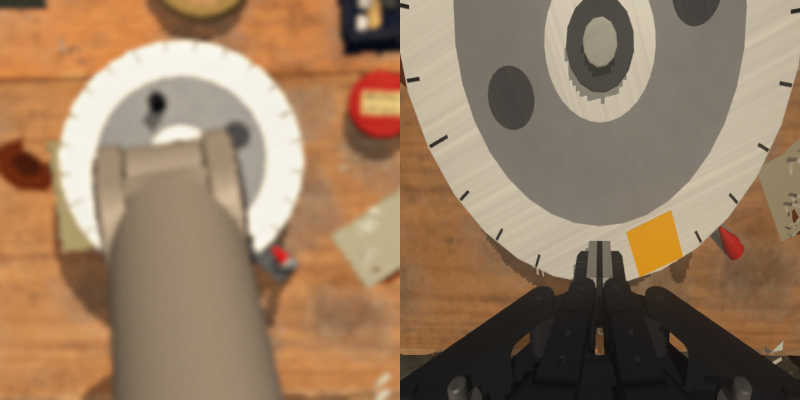

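It is standing still, with the wrist picture showing the mark (orange in shadow) between the finger and the pointer. The press is heavier than needed at about 44 N. I'll measure the mark against the red cone in the wrist view.

```bash
sed -i 's/(20,150,130)/(15,170,130)/' ang.py
cat > rel.py <<'E'
from ang import *
def go():
    cm=cam("wrist"); a=mark("wrist"); print("wrist",a[0],a[1],a[2],a[3])
    h=cv2.cvtColor(a[4],cv2.COLOR_BGR2HSV); m=cv2.inRange(h,(0,150,80),(6,255,255))|cv2.inRange(h,(174,150,80),(180,255,255))
    k,l,s,c=cv2.connectedComponentsWithStats(m)
    for i in range(1,k):
        p=ray("wrist",*c[i],.055,cm)[:2]
        if s[i,4]>60: print("red",s[i,4],p,np.degrees(np.arctan2(*(p-HUB)[::-1]))%360,np.hypot(*(p-HUB)))
    a=mark("scene"); print("scene",a[1],a[2]); o=r.get_obs(); print(o["tcp_pos"],o["contact_force"]); return a
if __name__=="__main__": go()
E
python3 rel.py
```

```text
wrist 11.375 202.61201735062522 [ 0.4623379  -0.10422004] 4320
red 930 [ 0.45753237 -0.16010121] 224.88686612260875 0.13121723732076854
scene 203.52590135794807 [ 0.46352412 -0.10536495]
[ 0.45562688 -0.06784048  0.06483079] [-12.36434807   0.62096764  42.67047332]
```

The mark is 22° short of the pointer. I'll drag it round the arc with a lighter press of about 20 N.

Call:
carry_out(targets=[0, 0.0013, 0, 0, 0, 0, 0, 0, 0.0013, 0.0046, -0.0001, 0, 0, 0, 0, 0.0013, 0.0093, -0.0005, 0, 0, 0, 0, 0.0013, 0.0137, -0.001, 0, 0, 0, 0, 0.0013, 0.0183, -0.0018, 0, 0, 0, 0, 0.0013, 0.0228, -0.0028, 0, 0, 0, 0, 0.0013, 0.0273, -0.004, 0, 0, 0, 0, 0.0013, 0.0315, -0.0054, 0, 0, 0, 0, 0.0013, 0.0359, -0.007, 0, 0, 0, 0, 0.0013, 0.0359, -0.007, 0, 0, 0])

```text
clock: 12.72
tcp_pos: [0.4651, -0.1043, 0.065]
orientation: [2.219, 0.002, -2.221]
contact_force: [-1.0, 0.3, 14.9]
grip_width: 0.0004
```

```bash
python3 rel.py
```

```text
wrist 12.725 225.2521667647525 [ 0.48324267 -0.13535197] 4588
red 425 [ 0.57640692 -0.21529615] 279.9422652900799 0.15004955502565326
red 848 [ 0.45739215 -0.15847849] 224.33727909006777 0.13017741276196673
scene None None
[ 0.465023   -0.10409614  0.06503076] [-1.30468265 -0.15574255 13.39710862]
```

The mark is now at 225.3° against 224.3° for the pointer, about 2 mm along the rim, with a 13 N press. I'll take one last look and then hand in.

Run:
```python
from rel import *
go(); cv2.imwrite("pics/fin.png",r.grab_frame("wrist"))
```

```text
wrist 12.825 225.08555445314315 [ 0.48304141 -0.13516035] 4588
red 399 [ 0.57638847 -0.2151101 ] 279.94759884195446 0.14986312126258836
red 847 [ 0.45741445 -0.15847278] 224.34234174449543 0.1301574687769265
scene None None
[ 0.46503173 -0.10401958  0.06502182] [-0.482934   -0.65311824 13.20709017]
```

View pics/fin.png

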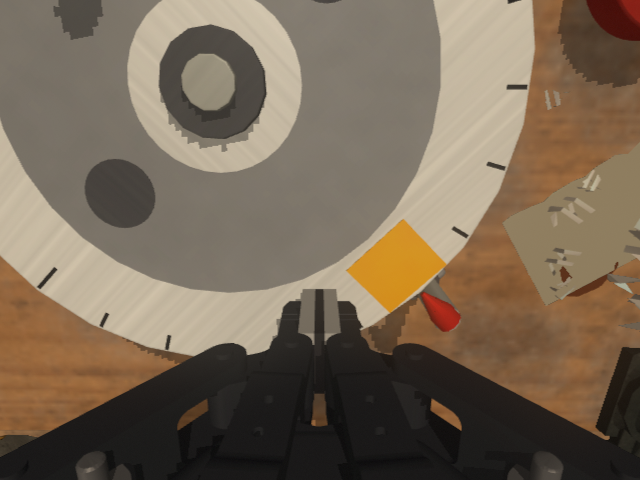

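The mark, centred at (397,266), lies on the line from the hub at (210,82) to the red cone at (441,312), so it is aligned.

```bash
python3 -c "
from bench import r
print(r.hand_in())"
```

```text
the job is handed in; nothing more can be done
None
```

The spin check is done and handed in at about 13 s of the 45 s allowed; no verdict was reported.

- **Spin:** I flicked the wheel by its knob with the shut fingertips. It turned counter-clockwise at about 2 rad/s and ran untouched for about 7 s, still at about 1.5 rad/s just before braking.
- **Brake and draw:** I braked it with the fingertip on the rim, then drew the mark the last 22° round to the pointer. I finished with the fingertip still pressing.
- **Last checks:** The mark was at 225.1° and the pointer at 224.3° to 224.9°, a gap of 1 to 2 mm. The wheel was not moving measurably and the press was about 13 N. The red pointer had moved less than 2 mm between looks, within measuring error. I never moved the arm near the tools, cup, tin or bolt, but I did not measure their positions again.
- **What went off plan:**
  - The braking press reached about 50 N on the wheel, more than intended, so I eased it before drawing the mark round.
  - One move call was refused for a typing error, with no effect on the scene.
  - The top and scene cameras could not see the mark at the end because the arm was in the way, so the final alignment rests on the wrist camera alone.

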